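# Slide the plate stop into its notch

## Robot

A 6-joint arm with a two-finger parallel gripper is mounted at the origin on the work surface. World frame = base frame: x ahead of the robot, y to its left, z up, the work surface at z = 0. Lengths are in m, angles in rad, forces in N, time in s.
With the tool pointing down it reaches from about 0.3 to 0.775 m from the base axis. Payload 14.6 kg.
Tool frame: the origin (TCP) lies on the centre line of the jaws, within the pads' length; the fingertips stand 19 mm ahead of it and the grasp point (between the pads) is the TCP; z points along the fingers, y is the direction in which the jaws open and shut (so a half turn about z gives the same grasp; the last joint's range is limited). The gripper opens to 94 mm and grips with 3 to 60 N. Pads are 16 mm wide; open, the fingers measure 119 mm over their backs; the gripper's body (75 mm by 177 mm) begins 78 mm behind the grasp point.
Start: joints at [1.098, 0.3, 1.521, -0, 1.321, -0.067], TCP at [0.217, 0.505, 0.224] pointing down, gripper open.
Joint ranges: [-3.03, 3.03], [-0.79, 2.21], [0.23, 2.52], [-1.04, 4.18], [0, 3.07], [-2.55, 2.55]. Speed limits (rad/s): [2.22, 2.22, 2.57, 3.14, 3.14, 3.14].

## Interface

Orientations are given as [roll, pitch, yaw] about the fixed x, y, z axes, in that order (R = Rz(yaw) Ry(pitch) Rx(roll)).
In Python, from station import ctrl gives the robot as it stands. The module is installed in compiled form; this text tells all that it offers.
- The arm moves only by the shell command python3 -m creep 'ROWS' [FORCE]. ROWS is a JSON object of lists of equal length, an entry for each row: "translation": the shift along the world's x, y, z in mm, a list of three; "yaw": the turn about the world's z in rad; "gripper": the closure in counts, from 0 (fully open) to 255 (shut). A call has 1 to 5 rows; each row is the pose to reach, as a shift and turn from the pose measured when the call began; what a row does not reach only later rows make up. A row lasts 1/12 s, in which the tool goes at most 41.7 mm and 7.16 degrees, less where a joint would pass 70% of its speed; a pose out of reach is approached as far as the arm can. A call with a gripper value outside its range is refused whole. The fingers move at their own pace and stop on an object; FORCE is the grip in N (left out, the last holds). Time passes only in rows, so rows that repeat a pose let the fingers close. It gives the time, the measured TCP pose, the force and the opening at its end, in the units of the state.
- ctrl.get_obs(): the state, without advancing time (a new reading comes with each control period).
- ctrl.camera(name): name is "scene" or "top" or "wrist"; returns a dict with "pixels" (420x560x3 uint8, red, green, blue), "depth" (420x560 float32, m along the optical axis (not along the pixel's ray), 0 where there is no reading), "fx", "fy", "cx", "cy" (pixels), "R" (3x3) and "t" (3): a world point X has camera coordinates R X + t; the wrist camera has in their place "tool_from_camera" (4x4, takes a point from camera to tool coordinates, whose origin is the TCP and whose axes are the flange's). Camera axes: x right, y down, z forward; pixel columns grow to the right and rows downward; lengths in m; the calibration is good to about 2 mm. A picture is of the moment at which its call begins: read the wrist's pose just before it.
- ctrl.hand_in(): hands the job in, once; it reports no verdict.
The state is a dict: "time_s": time; "qpos": joint angles; "joint_vel": joint speeds; "tau": joint torques, N m; "ee_pos": TCP position; "eef_rot": TCP orientation; "force": force on the tool from outside, world axes, zero at the start; "moment": the same for the moment, N m; "grip_width": finger opening in m.
Only numpy, scipy, OpenCV 4.12 (cv2) and the standard library are available. Lean on these libraries where they do the work, as an engineer would, in place of code of your own. Each camera call takes 0.05 s, during which the arm holds its last target. There are 200 camera calls.

## Task

Three plates lean against a steel bowl on the drainboard. With a fingertip, push the plate stop along its rail towards the plates until it drops into the notch in the rail, and leave it sitting there. Push gently and do not drive it on past the notch, do not lift the stop, leave everything else where it stands, and finish with the hand clear.

Things in the scene. Friction and masses are not known exactly. Their poses are not given: they have to be found in the camera images.
- rail: Straight aluminium rail fixed to the board, 44 mm wide, 14 mm high. Its own y axis runs along it, towards the leaning plates; z up; origin on the board surface, on the rail's centre line. It runs from y = -190 mm (there a grey end block, 60 mm wide, 20 mm high, to y = -202 mm) to y = +95 mm. Position and heading vary.
- notch (a point): Middle of the V notch cut across the rail's upper face (at y = +60 mm in the rail's frame, height 14 mm; 9 mm deep, about 22 mm long along the rail at the top): where the middle of the stop comes to rest. A hidden roller under the stop's middle drops into it.
- push_face (a point): Centre of the rear face (towards the rail's -y) of the stop's upright steel push tab, at 60 mm height: the face to push. Tab 50 mm wide across the rail, 6 mm thick, 22 to 87 mm above the board; the face is 33 mm behind the stop's middle. Ahead of it a grey block 44 mm high, then a steel plate 160 mm wide, 84 mm high, front 33 mm ahead of the middle. Space behind the tab is free.
- stop_slide (a joint): Stop's place along the rail in m, growing to the plates; starts at 0 to 0.10, is in the notch at 0.170. Friction 3 to 5 N. At the notch resistance falls away and the stop runs the last few mm alone and drops; pushing it on out takes 20 N or more, so a slow push that ends at 7 to 8 N leaves it there, its front 12 mm short of the plates.
- plate_stop (a joint): Height of the stop in m relative to its height on the plain rail: about 0 on the plain rail, about -0.0072 when it has dropped into the notch, positive if it is lifted. A spring and its weight (about 8 N together) hold it down.
- plate1: Nearest of three white melamine plates, 200 mm across, 16 mm thick, leaning at 68 degrees; origin at its foot on the drainboard. Loose: leave alone.
- plate2: Middle leaning plate, likewise, 17 mm farther on.
- plate3: Rear leaning plate, likewise, resting on the bowl's rim.
- bowl: Steel bowl, 190 mm across, 85 mm high, just beyond the plates; origin under its centre. Loose: leave alone.
- pan: Aluminium frying pan, 200 mm across, 45 mm high, on the far side of the board; black handle along its own +x, reaching 270 mm from the centre, 68 mm high; origin under the centre. Loose: leave alone.
- rolling_pin: Wooden rolling pin, 380 mm long along its own y, 44 mm thick, lying beside the rail on the robot's side; origin under its middle. Loose: leave alone.
- jug: Blue plastic jug, 112 mm across, about 200 mm high, with a vent button on its lid, and a handle along its own +x reaching 100 mm; origin under its centre. Loose: leave alone.

How it is judged:
By the outcome, as a careful person would: the job done as asked, in the order asked, and still so for the second after the job is handed in, with the robot touching nothing.
It also fails if it takes over 45 s, if anything falls off the work surface, if the arm or the gripper's body presses on something with over 40 N, if the wrist force passes 120 N, or if a joint passes its speed limit or range.

## Working session

There is one attempt and no reset: what is moved stays moved. The work goes in short steps, Python scripts to look and compute and a shell command to move; the robot and the scene stay as the last step left them, time stands still between calls to the robot, and variables do not carry over. Pictures are saved under pics/ and viewed, about 8 in all and at most 12, crops included, and the job is handed in when it is done.

```bash
mkdir -p pics
cat > h.py <<'E'
import numpy as np, cv2
from station import ctrl
def snap(n,f):
    c=ctrl.camera(n); cv2.imwrite('pics/'+f+'.png',cv2.cvtColor(c['pixels'],cv2.COLOR_RGB2BGR)); np.save('pics/'+f+'.npy',c,allow_pickle=True); return c
def load(f): return np.load('pics/'+f+'.npy',allow_pickle=True).item()
def ray(c,u,v,z):
    R=np.array(c['R']);t=np.array(c['t']); o=-R.T@t
    d=R.T@np.array([(u-c['cx'])/c['fx'],(v-c['cy'])/c['fy'],1]); return o+d*(z-o[2])/d[2]
def dep(c,u,v):
    z=c['depth'][int(v),int(u)]; R=np.array(c['R']);t=np.array(c['t'])
    return R.T@(np.array([(u-c['cx'])/c['fx'],(v-c['cy'])/c['fy'],1])*z-t)
E
python3 - <<'E'
from h import *
for n in('scene','top'):
    c=snap(n,n+'0'); print(n,-np.array(c['R']).T@c['t'])
o=ctrl.get_obs(); print(o['time_s'],o['ee_pos'],o['eef_rot'],o['force'],o['grip_width'])
E
```

```text
scene [0.88551575 0.55784744 1.00386421]
top [ 0.26462618 -0.06191248  1.4683595 ]
0.1 [0.21701844 0.50514488 0.22396373] [-3.14061127e+00 -8.57664302e-05  2.73578481e+00] [ 0.60398172 -0.00697658 -0.31281547] 0.09389191412128906
```

View pics/top0.png

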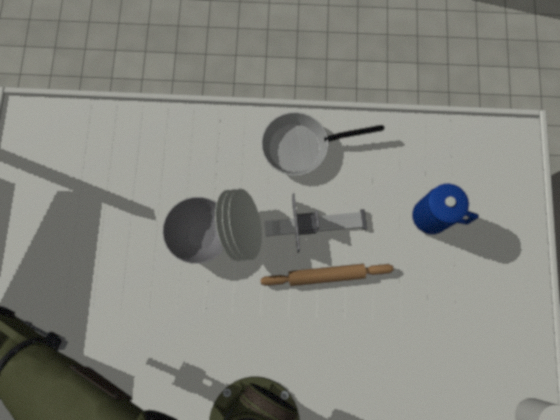

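View pics/scene0.png

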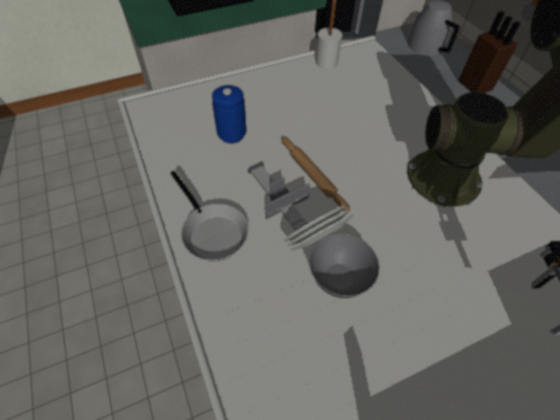

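Top view: the end block is at (364,219), the stop's front plate at (296,222) with its tab near (317,222), the plates near (240,225), the pin along (262–392, 273) and the jug at (445,205). The scene view agrees. Next I'll measure the rail and tab from the depth.

Run:
```python
from h import *
c=load('top0')
u,v=np.meshgrid(np.arange(560),np.arange(420)); z=c['depth'].astype(float)
P=np.stack([(u-c['cx'])/c['fx']*z,(v-c['cy'])/c['fy']*z,z],-1)-c['t']; P=P@np.array(c['R'])
print('tab px heights mm'); 
for r in range(206,242,4): print(r,[int(1000*P[r,k,2]) for k in range(288,376,3)])
# rail: height 8..24 mm in box
m=(P[...,2]>.008)&(P[...,2]<.025)&(u>322)&(u<372)&(v>200)&(v<245)
q=P[m]; print('rail behind',len(q)); r=cv2.minAreaRect(q[:,:2].astype(np.float32)*1000); print(r)
fr=q[:,:2].mean(0); print(fr)
for z0,(a,b) in {'endblock':(364,219)}.items(): print(z0,ray(c,a,b,.02))
m=(P[...,2]>.07)&(P[...,2]<.1)&(u>280)&(u<330)&(v>190)&(v<255)
n,l,s,ce=cv2.connectedComponentsWithStats(m.astype(np.uint8))
for i in range(1,n):
    q=P[l==i]
    if len(q)>5: print(s[i],q.mean(0),cv2.minAreaRect(q[:,:2].astype(np.float32)*1000))
for nm,px in {'pin':(330,273),'pinR':(391,268),'pinL':(263,281),'jug':(450,203)}.items(): print(nm,dep(c,*px))
cv2.imwrite('pics/crop0.png',cv2.resize(cv2.cvtColor(c['pixels'],cv2.COLOR_RGB2BGR)[185:260,250:380],None,fx=6,fy=6,interpolation=cv2.INTER_CUBIC))
```

```text
tab px heights mm
206 [0, 1, 85, -3, 0, 6, -3, 2, -2, 0, 0, -3, 1, 4, -1, 0, 5, 1, 0, 0, -1, 0, 2, 8, -6, -4, 0, 0, 0, 0]
210 [-3, 1, 83, 2, 0, 4, 0, 1, 0, -1, 0, 1, -6, -5, 0, 3, 3, 1, 0, -1, -7, 0, 0, 3, 9, 20, 7, -1, -2, 3]
214 [-3, 2, 80, 45, 40, 41, 39, 37, 35, 58, -1, -2, -1, 0, 0, -1, 11, 17, 13, 4, 18, 15, 15, 15, 15, 21, -2, 3, 3, 1]
218 [-5, 0, 53, 46, 45, 39, 43, 47, 47, 54, 84, 17, 18, 13, 10, 14, 13, 11, 13, 16, 15, 14, 14, 17, 11, 24, 2, 3, -10, 0]
222 [11, 17, 13, 84, 40, 47, 48, 48, 48, 39, 93, 7, 13, 19, 11, 1468, 14, 11, 16, 13, 18, 16, 9, 19, 18, 26, 15, -1, -5, 2]
226 [10, 16, 13, 82, 43, 44, 43, 37, 42, 43, 89, 10, 12, 9, 17, 14, 11, 11, 10, 13, 10, 15, 17, 14, 17, 16, 23, 1, 3, -3]
230 [10, 17, 15, 86, 42, 40, 40, 32, 26, 36, 14, 14, 16, 2, -1, -1, -2, -6, 5, 4, 3, 2, 0, 5, -1, 3, 4, -4, 3, 2]
234 [-2, 4, -2, 84, 23, 17, 15, 6, 2, -3, 0, -5, 4, 4, 0, 3, -1, -3, 7, 2, 3, -9, 2, 3, 0, 0, 2, 0, -4, 5]
238 [-1, 2, 4, 79, 0, 0, 3, 0, 4, 0, 5, 2, 2, 2, 1, 2, -1, 0, 0, 8, 2, 3, 0, 0, 0, -4, 0, 0, 7, 4]
rail behind 680
((572.86376953125, -241.4503173828125), (118.61991882324219, 143.59201049804688), 7.064889430999756)
[ 0.5726981  -0.23607961]
endblock [ 0.57937437 -0.29163198  0.02      ]
[292 193   8  57 131] [ 0.55129187 -0.09128898  0.08368185] ((553.4689331054688, -91.18344116210938), (159.75820922851562, 6.407800197601318), 7.731572151184082)
[316 210   4  19  45] [ 0.55927792 -0.15042715  0.08573438] ((560.6092529296875, -150.5638427734375), (48.630775451660156, 5.914927959442139), 9.083030700683594)
pin [ 0.41470401 -0.19360222  0.04559122]
pinR [ 0.43730656 -0.36674275  0.03653349]
pinL [ 0.38523521 -0.00651849  0.0337202 ]
jug [ 0.59351143 -0.4862024   0.19507878]
```

View pics/crop0.png

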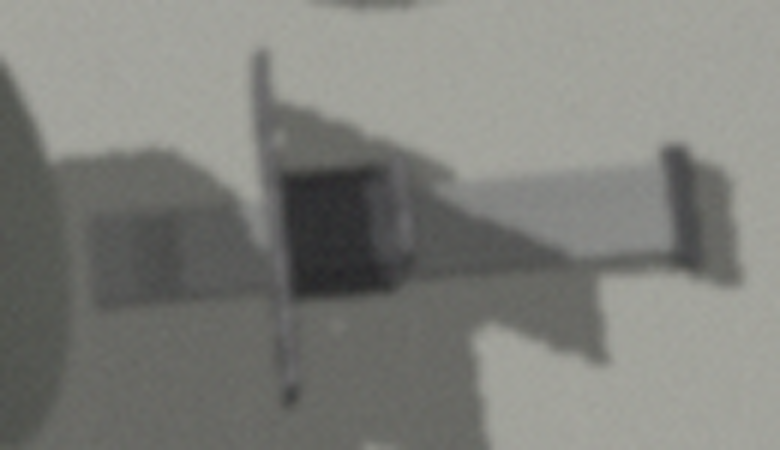

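The rail heading is about +0.131 rad off +y, with direction d≈(-0.131, 0.991). The stop's middle is near (0.557,-0.121), about 84 mm short of the notch, and the tab's rear face is near (0.561,-0.154). I'll travel high over the plates, with the jaws closing and turned across the rail.

```bash
python3 -m creep '{"translation":[[0,0,40],[0,0,80],[18,-36,80],[36,-72,80],[54,-108,80]],"yaw":[0,0,-0.11,-0.22,-0.33],"gripper":[255,255,255,255,255]}' 20
python3 -m creep '{"translation":[[17,-35,0],[34,-70,0],[51,-105,0],[68,-140,0],[85,-175,0]],"yaw":[-0.11,-0.22,-0.33,-0.44,-0.55],"gripper":[255,255,255,255,255]}'
python3 -m creep '{"translation":[[17,-35,0],[34,-70,0],[51,-105,0],[68,-140,0],[85,-175,0]],"yaw":[-0.05,-0.1,-0.15,-0.15,-0.15],"gripper":[255,255,255,255,255]}'
python3 -c "
from station import ctrl
o=ctrl.get_obs();print(o['time_s'],o['ee_pos'],o['eef_rot'],o['force'],o['grip_width'],o['qpos'])"
```

```text
time_s: 0.52
ee_pos: [0.2711, 0.3959, 0.3039]
eef_rot: [-3.141, 0.0, 2.402]
force: [1.3, 0.9, -0.3]
grip_width: 0.0645
time_s: 0.93
ee_pos: [0.3563, 0.2191, 0.3038]
eef_rot: [-3.141, -0.0, 1.847]
force: [0.7, 0.8, 0.1]
grip_width: 0.0308
time_s: 1.35
ee_pos: [0.4416, 0.0421, 0.3038]
eef_rot: [-3.141, -0.0, 1.696]
force: [0.3, 0.4, 0.2]
grip_width: 0.0007
1.35 [0.44163118 0.0420629  0.30379708] [-3.14068584e+00 -2.62507089e-05  1.69616120e+00] [0.27965469 0.43026673 0.16002379] 0.0007261555431924511 [ 1.24061933e-02  4.90031402e-03  1.67631468e+00 -7.65904450e-05
  1.46128165e+00 -1.12950284e-01]
```

```bash
python3 -m creep '{"translation":[[18,-35,0],[36,-70,0],[54,-105,0],[72,-140,0],[90,-175,0]],"yaw":[0,0,0,0,0],"gripper":[255,255,255,255,255]}'
python3 -m creep '{"translation":[[18,-36,0],[35,-72,0],[35,-72,-30],[35,-72,-60],[35,-72,-60]],"yaw":[0,0,0,0,0],"gripper":[255,255,255,255,255]}'
python3 - <<'E'
from h import *
from scipy.spatial.transform import Rotation as Ro
o=ctrl.get_obs(); c=snap('wrist','w1'); print(o['ee_pos'],o['eef_rot'],o['force'])
T=np.array(c['tool_from_camera']); Rt=Ro.from_euler('xyz',o['eef_rot']).as_matrix()
R=Rt@T[:3,:3]; p=Rt@T[:3,3]+o['ee_pos']; c['R']=R.T; c['t']=-R.T@p; np.save('pics/w1.npy',c,allow_pickle=True)
print('cam',p,'fwd',R[:,2])
E
```

```text
time_s: 1.77
ee_pos: [0.532, -0.1349, 0.3035]
eef_rot: [-3.14, -0.0, 1.696]
force: [1.1, 1.0, 0.1]
grip_width: 0.0003
time_s: 2.18
ee_pos: [0.5653, -0.2068, 0.2371]
eef_rot: [-3.132, -0.005, 1.695]
force: [0.3, -0.2, -0.3]
grip_width: 0.0002
[ 0.56531049 -0.20682963  0.23706731] [-3.13202376 -0.00518264  1.69488654] [ 0.32647639 -0.20707502 -0.27728575]
cam [ 0.55716083 -0.13781601  0.39699047] fwd [ 0.01934284 -0.24081929 -0.97037721]
```

View pics/w1.png

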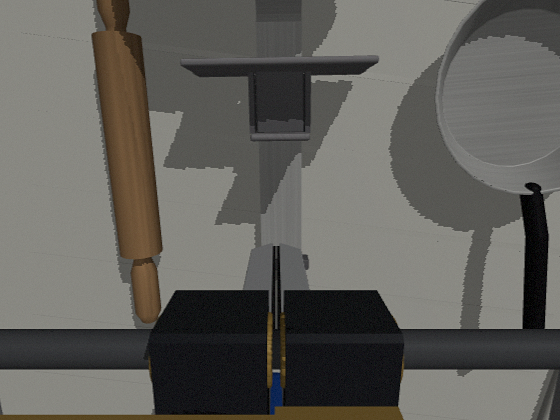

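The wrist view shows the tab's top edge at (250–310, 137), the front plate's top at (181–378, 62) and the rail's edges at columns 259 and 302. The fingers are centred near column 276 and clear. I'll cast rays for the exact numbers.

Run:
```python
from h import *
c=load('w1')
for n,u,v,z in [('tabL',250,139,.087),('tabR',310,139,.087),('plL',181,67,.084),('plR',378,62,.084),('railL a',259,230,.014),('railL b',260,150,.014),('railR a',302,230,.014),('railR b',302,150,.014)]: print(n,(1000*ray(c,u,v,z)).round(1))
for r in (132,135,137,139,141,143): print(r,[(1000*dep(c,x,r)).round().astype(int).tolist() for x in (262,280,298)])
```

```text
tabL [ 534.4 -155.1   87. ]
tabR [ 583.7 -149.    87. ]
plL [ 473.1 -105.7   84. ]
plR [628.9 -82.9  84. ]
railL a [ 549.  -254.7   14. ]
railL b [ 540.4 -169.    14. ]
railR a [ 595.5 -248.8   14. ]
railR b [ 583.4 -163.6   14. ]
132 [[542, -150, 43], [559, -147, 48], [575, -145, 56]]
135 [[544, -151, 86], [559, -149, 85], [573, -147, 87]]
137 [[544, -152, 86], [559, -150, 86], [574, -149, 86]]
139 [[544, -154, 86], [559, -152, 86], [574, -150, 86]]
141 [[541, -160, 13], [560, -157, 13], [578, -155, 14]]
143 [[542, -162, 12], [560, -160, 11], [578, -157, 13]]
```

```bash
python3 -m creep '{"translation":[[0,0,-40],[0,0,-80],[0,0,-120],[0,0,-155],[1,0,-165]],"yaw":[0,0,0,0,0],"gripper":[255,255,255,255,255]}'
python3 -m creep '{"translation":[[-1,8,0],[-2,16,0],[-3,24,0],[-4,32,0],[-4,32,0]],"yaw":[0,0,0,0,0],"gripper":[255,255,255,255,255]}'
python3 -m creep '{"translation":[[0,0,0],[0,0,0]],"yaw":[0,0],"gripper":[255,255]}'
```

```text
time_s: 2.65
ee_pos: [0.5658, -0.2058, 0.0727]
eef_rot: [-3.131, -0.006, 1.696]
force: [-1.4, -0.3, -0.1]
grip_width: 0.0001
time_s: 3.07
ee_pos: [0.5625, -0.1722, 0.0747]
eef_rot: [-3.133, -0.005, 1.698]
force: [-0.2, 0.0, -0.9]
grip_width: 0.0003
time_s: 3.23
ee_pos: [0.563, -0.1722, 0.0758]
eef_rot: [-3.135, -0.004, 1.698]
force: [-0.6, 0.0, 0.5]
grip_width: 0.0002
```

```bash
python3 -m creep '{"translation":[[-0.3,2,0],[-0.6,4,0],[-0.9,6,0],[-1,8,0],[-1,8,0]],"yaw":[0,0,0,0,0],"gripper":[255,255,255,255,255]}'
python3 -m creep '{"translation":[[-0.2,1.5,0],[-0.4,3,0],[-0.6,4.5,0],[-0.8,6,0],[-1,7.5,0]],"yaw":[0,0,0,0,0],"gripper":[255,255,255,255,255]}'
python3 -m creep '{"translation":[[-0.2,1.5,0],[-0.4,3,0],[-0.6,4.5,0],[-0.8,6,0],[-1,7.5,0]],"yaw":[0,0,0,0,0],"gripper":[255,255,255,255,255]}'
```

```text
time_s: 3.65
ee_pos: [0.5619, -0.1638, 0.0758]
eef_rot: [-3.135, -0.004, 1.698]
force: [0.0, 0.1, -0.5]
grip_width: 0.0004
time_s: 4.07
ee_pos: [0.561, -0.1565, 0.0759]
eef_rot: [-3.135, -0.004, 1.698]
force: [0.3, -4.1, 1.7]
grip_width: 0.0002
time_s: 4.48
ee_pos: [0.5599, -0.1489, 0.0759]
eef_rot: [-3.135, -0.003, 1.698]
force: [-0.2, -4.6, 0.8]
grip_width: 0.0003
```

Contact, at about 4.5 N of sliding force. I'll push on slowly and re-measure about 25 mm short of the notch.

```bash
python3 -m creep '{"translation":[[-0.3,2,0],[-0.5,4,0],[-0.8,6,0],[-1.0,8,0],[-1.3,10,0]],"yaw":[0,0,0,0,0],"gripper":[255,255,255,255,255]}'
python3 -m creep '{"translation":[[-0.3,2,0],[-0.5,4,0],[-0.8,6,0],[-1.0,8,0],[-1.3,10,0]],"yaw":[0,0,0,0,0],"gripper":[255,255,255,255,255]}'
python3 -m creep '{"translation":[[-0.3,2,0],[-0.5,4,0],[-0.8,6,0],[-1.0,8,0],[-1.3,10,0]],"yaw":[0,0,0,0,0],"gripper":[255,255,255,255,255]}'
python3 -m creep '{"translation":[[-0.3,2,0],[-0.5,4,0],[-0.8,6,0],[-1.0,8,0],[-1.0,8,0]],"yaw":[0,0,0,0,0],"gripper":[255,255,255,255,255]}'
python3 - <<'E'
from h import *
from scipy.spatial.transform import Rotation as Ro
o=ctrl.get_obs(); c=snap('wrist','w2'); print(o['ee_pos'],o['force'])
T=np.array(c['tool_from_camera']); Rt=Ro.from_euler('xyz',o['eef_rot']).as_matrix()
R=Rt@T[:3,:3]; p=Rt@T[:3,3]+o['ee_pos']; c['R']=R.T; c['t']=-R.T@p; np.save('pics/w2.npy',c,allow_pickle=True)
c=snap('top','top2')
cv2.imwrite('pics/crop2.png',cv2.resize(cv2.cvtColor(c['pixels'],cv2.COLOR_RGB2BGR)[185:260,230:360],None,fx=6,fy=6,interpolation=cv2.INTER_CUBIC))
E
```

```text
time_s: 4.9
ee_pos: [0.5585, -0.1387, 0.0758]
eef_rot: [-3.135, -0.004, 1.698]
force: [-0.5, -4.9, 1.8]
grip_width: 0.0005
time_s: 5.32
ee_pos: [0.5572, -0.1285, 0.0758]
eef_rot: [-3.134, -0.004, 1.698]
force: [-1.2, -4.2, 1.4]
grip_width: 0.0004
time_s: 5.73
ee_pos: [0.5558, -0.1183, 0.0758]
eef_rot: [-3.134, -0.004, 1.698]
force: [-1.4, -4.8, 2.6]
grip_width: 0.0
time_s: 6.15
ee_pos: [0.5547, -0.1099, 0.0758]
eef_rot: [-3.134, -0.004, 1.698]
force: [-1.8, -2.9, 1.5]
grip_width: 0.0002
[ 0.55467132 -0.1098733   0.07578998] [-1.84680545 -2.89537916  1.54337272]
```

View pics/w2.png

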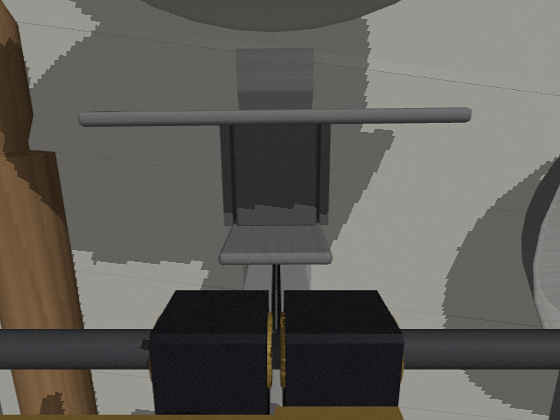

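The fingertip is on the tab, centred (tab edge at row ~262, columns 219–332). The plate's top is at row ~117, the rail's far end at row 48 and the notch's far edge at row 91.

Run:
```python
from h import *
c=load('w2'); d=np.array([-.128,.992])
f=lambda n,u,v,z: print(n,(1000*ray(c,u,v,z)).round(1),'along',round(1000*ray(c,u,v,z)[:2]@d,1))
f('rail end',275,48,.014); f('notch far edge',275,91,.014); f('tab rear',276,263,.087); f('plate front L/top',275,108,.084)
print('tcp along',-0.1099*992-.5547*128)
c=load('top0'); f('top0 endblock rear',250+694/6,185+205/6,.02); f('top0 notch',250+160/6,185+255/6,.012); f('top0 rail end',250+95/6,185+260/6,.014)
```

```text
rail end [538.6  -1.9  14. ] along -70.8
notch far edge [541.5 -24.6  14. ] along -93.7
tab rear [ 552.3 -100.1   87. ] along -170.0
plate front L/top [543.7 -36.1  84. ] along -105.4
tcp along -180.0224
top0 endblock rear [ 579.1 -296.5   20. ] along -368.3
top0 notch [544.4 -37.6  12. ] along -107.0
top0 rail end [540.2  -6.1  14. ] along -75.2
```

About 31 mm to go, so the stop should drop with the TCP near y ≈ -0.079. I'll push 20 mm, then go in finer steps.

```bash
python3 -m creep '{"translation":[[-0.3,2,0],[-0.5,4,0],[-0.8,6,0],[-1.0,8,0],[-1.3,10,0]],"yaw":[0,0,0,0,0],"gripper":[255,255,255,255,255]}'
python3 -m creep '{"translation":[[-0.2,1.5,0],[-0.4,3,0],[-0.6,4.5,0],[-0.8,6,0],[-1.0,7.5,0]],"yaw":[0,0,0,0,0],"gripper":[255,255,255,255,255]}'
python3 -m creep '{"translation":[[-0.1,1,0],[-0.3,2,0]],"yaw":[0,0],"gripper":[255,255]}'
python3 -m creep '{"translation":[[-0.1,1,0],[-0.3,2,0]],"yaw":[0,0],"gripper":[255,255]}'
```

```text
time_s: 6.67
ee_pos: [0.5533, -0.1, 0.0757]
eef_rot: [-3.134, -0.004, 1.698]
force: [-1.5, -5.1, 3.1]
grip_width: 0.0
time_s: 7.08
ee_pos: [0.5523, -0.0924, 0.0758]
eef_rot: [-3.134, -0.004, 1.698]
force: [-2.2, -5.0, 1.8]
grip_width: 0.0007
time_s: 7.25
ee_pos: [0.552, -0.0903, 0.0758]
eef_rot: [-3.134, -0.004, 1.698]
force: [-2.1, -4.6, 1.8]
grip_width: 0.0006
time_s: 7.42
ee_pos: [0.5516, -0.0883, 0.0758]
eef_rot: [-3.134, -0.004, 1.698]
force: [-1.3, -4.8, 1.6]
grip_width: 0.0004
```

```bash
python3 -m creep '{"translation":[[-0.1,0.7,0],[-0.2,1.4,0]],"yaw":[0,0],"gripper":[255,255]}'
python3 -m creep '{"translation":[[-0.1,0.7,0],[-0.2,1.4,0]],"yaw":[0,0],"gripper":[255,255]}'
```

```text
time_s: 7.58
ee_pos: [0.5515, -0.0868, 0.0757]
eef_rot: [-3.134, -0.004, 1.698]
force: [-1.4, -3.8, 1.1]
grip_width: 0.0003
time_s: 7.75
ee_pos: [0.5512, -0.0851, 0.0755]
eef_rot: [-3.134, -0.004, 1.698]
force: [-0.0, -1.5, -1.3]
grip_width: 0.0005
```

```bash
python3 -m creep '{"translation":[[0,0,0],[0,0,0]],"yaw":[0,0],"gripper":[255,255]}'
python3 - <<'E'
from h import *
from scipy.spatial.transform import Rotation as Ro
o=ctrl.get_obs(); c=snap('wrist','w3'); print(o['ee_pos'],o['force'])
T=np.array(c['tool_from_camera']); Rt=Ro.from_euler('xyz',o['eef_rot']).as_matrix()
R=Rt@T[:3,:3]; p=Rt@T[:3,3]+o['ee_pos']; c['R']=R.T; c['t']=-R.T@p; np.save('pics/w3.npy',c,allow_pickle=True)
for r in range(245,275,2): print(r,(1000*dep(c,250,r)).round(1))
for r in range(100,126,3): print(r,(1000*dep(c,275,r)).round(1))
E
```

```text
time_s: 7.92
ee_pos: [0.5512, -0.0847, 0.0754]
eef_rot: [-3.134, -0.005, 1.698]
force: [0.2, -0.0, 0.7]
grip_width: 0.0006
[ 0.55118606 -0.08467041  0.07542304] [ 0.21681461 -0.03699124  0.68932872]
245 [536.3 -72.3  75. ]
247 [536.5 -72.2  78.2]
249 [536.7 -72.   81.1]
251 [536.9 -72.   83.6]
253 [537.1 -72.3  85.5]
255 [537.2 -72.8  86.6]
257 [537.3 -74.1  85.4]
259 [537.4 -75.1  85.3]
261 [537.5 -75.6  86.3]
263 [537.6 -76.9  85.4]
265 [537.7 -77.7  85.8]
267 [537.9 -78.   87.3]
269 [538.  -77.6  90.3]
271 [538.2 -77.8  91.9]
273 [538.4 -77.7  94.1]
100 [538.6  -4.3  13.9]
103 [538.8  -5.9  14.2]
106 [539.   -7.6  14.4]
109 [540.2 -11.2  81.4]
112 [540.4 -12.4  82.5]
115 [540.5 -13.5  83. ]
118 [540.7 -14.7  82.4]
121 [540.8 -15.9  82.2]
124 [540.6 -17.4  42.8]
```

View pics/w3.png

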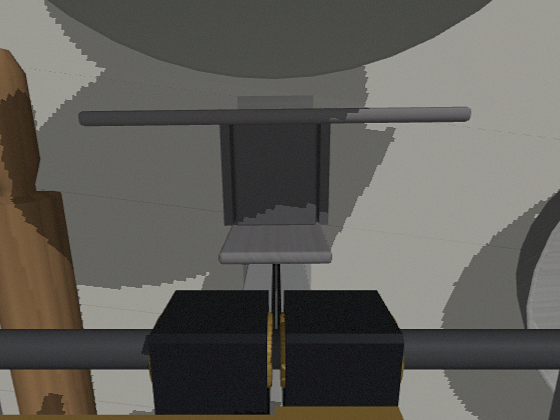

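Force has gone to zero at y=-0.085, but the tab still touches the finger and stands at full height (~86 mm), so the stop is at the notch's lip and hasn't dropped. I'll nudge on in fine steps.

```bash
python3 -m creep '{"translation":[[-0.1,0.7,0],[-0.1,1,0]],"yaw":[0,0],"gripper":[255,255]}'
python3 -m creep '{"translation":[[-0.1,0.7,0],[-0.1,1,0]],"yaw":[0,0],"gripper":[255,255]}'
```

```text
time_s: 8.13
ee_pos: [0.5511, -0.0835, 0.0755]
eef_rot: [-3.134, -0.005, 1.698]
force: [-0.7, -0.4, -0.7]
grip_width: 0.0008
time_s: 8.3
ee_pos: [0.5511, -0.0823, 0.0755]
eef_rot: [-3.134, -0.005, 1.698]
force: [0.4, -0.3, 0.5]
grip_width: 0.0005
```

```bash
cat > chk.py <<'E'
from h import *
import sys
from scipy.spatial.transform import Rotation as Ro
o=ctrl.get_obs(); c=snap('wrist',sys.argv[1]); print(o['ee_pos'],o['force'])
T=np.array(c['tool_from_camera']); Rt=Ro.from_euler('xyz',o['eef_rot']).as_matrix()
R=Rt@T[:3,:3]; p=Rt@T[:3,3]+o['ee_pos']; z=c['depth'].astype(float)
u,v=np.meshgrid(np.arange(560),np.arange(420))
P=np.stack([(u-c['cx'])/c['fx']*z,(v-c['cy'])/c['fy']*z,z],-1)@R.T+p
d=np.array([-.128,.992]); a=P[...,:2]@d*1000; h=P[...,2]*1000
for x in (235,250,310):
    col=h[200:285,x]; k=200+np.where((col>65)&(col<95))[0]; 
    if len(k): print('tab col',x,'rows',k.min(),k.max(),'along',a[k,x].min().round(1),a[k,x].max().round(1),'tops',np.percentile(h[k,x],[50,80,95]).round(1))
b=(h>65)&(h<90)&(v<150)&(u>90)&(u<460); b&=(a<-60)
print('plate med h',np.median(h[b]).round(1),'along',np.percentile(a[b],[2,50,98]).round(1),'rows',v[b].min(),v[b].max())
E
python3 chk.py w4
```

```text
[ 0.55109485 -0.08228686  0.0755329 ] [ 0.41110537 -0.32958858  0.50585999]
tab col 235 rows 228 247 along -138.1 -132.5 tops [77.7 79.3 79.9]
tab col 250 rows 229 272 along -144.0 -132.4 tops [78.5 84.8 91.2]
tab col 310 rows 228 247 along -137.7 -132.3 tops [78.2 78.9 79.6]
plate med h 75.5 along [-78.8 -75.7 -72.5] rows 95 113
```

It dropped: the plate's top went from ~82.5 to 75.5 mm, the tab's from ~86 to 79 mm, and the stop's middle is at the measured notch position. The finger is about 4 mm off the tab. Now I back straight off and lift.

```bash
python3 -m creep '{"translation":[[1,-8,0],[3,-20,0],[5,-40,0],[8,-60,0],[8,-60,0]],"yaw":[0,0,0,0,0],"gripper":[255,255,255,255,255]}'
python3 -m creep '{"translation":[[0,0,30],[0,0,65],[0,0,100],[0,0,130],[0,0,150]],"yaw":[0,0,0,0,0],"gripper":[255,255,255,255,255]}'
python3 -m creep '{"translation":[[0,0,0],[0,0,0],[0,0,0]],"yaw":[0,0,0],"gripper":[255,255,255]}'
python3 chk.py w5
python3 - <<'E'
from h import *
a=load('top0')['pixels']; b=snap('top','top5')['pixels']; snap('scene','scene5')
B=cv2.cvtColor(b,cv2.COLOR_RGB2BGR); A=cv2.cvtColor(a,cv2.COLOR_RGB2BGR)
cv2.imwrite('pics/cmp.png',np.hstack([cv2.resize(x[100:300,150:400],None,fx=1.6,fy=1.6) for x in (A,B)]))
o=ctrl.get_obs(); print(o['time_s'],o['joint_vel'])
E
```

```text
time_s: 8.77
ee_pos: [0.5594, -0.1461, 0.0756]
eef_rot: [-3.135, -0.004, 1.696]
force: [0.6, 0.1, 0.1]
grip_width: 0.0007
time_s: 9.18
ee_pos: [0.5598, -0.1467, 0.229]
eef_rot: [-3.138, -0.003, 1.695]
force: [-0.1, 1.2, -0.8]
grip_width: 0.0006
time_s: 9.43
ee_pos: [0.5594, -0.1469, 0.2277]
eef_rot: [-3.136, -0.004, 1.695]
force: [0.5, -0.1, -0.9]
grip_width: 0.0008
[ 0.55938293 -0.14685663  0.22769375] [ 0.45279231 -0.14023144 -0.93246524]
plate med h 75.5 along [-138.4  -77.8  -73. ] rows 20 110
9.5833 [ 0.00129229 -0.00297665 -0.00663805  0.00047961  0.00411711  0.00214155]
```

View pics/w5.png

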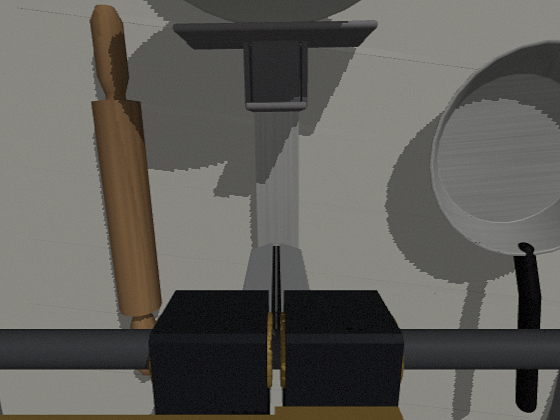

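View pics/cmp.png

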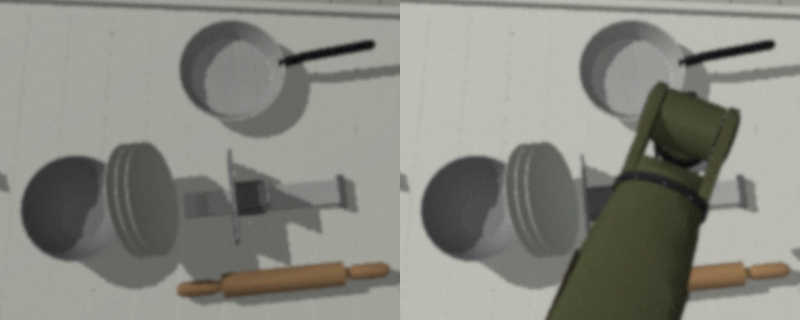

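The stop sits in the notch, with the tab at (276,105) in the wrist view, just short of the plates. In the before/after top views the plates, bowl, pan and pin look unmoved. The hand is clear and still, so I'm handing in.

```bash
python3 -c "
from station import ctrl
print(ctrl.hand_in())"
```

```text
the job is handed in; nothing more can be done
None
```

I pushed the stop about 84 mm along the rail with the closed fingertips until it dropped into the notch, then backed the hand off, raised it clear and handed in at about 9.6 s. The push force read about 5 N along the rail, about 6 N in all.

- **Drop:** the plate's top fell from about 82.5 to 75.5 mm and the tab's from about 86 to 79 mm, matching the 7.2 mm expected. The plate's height read 75.5 mm again after I withdrew.
- **Position:** the stop's middle measured within about 2 mm of the notch, short of the plates.
- **Force:** it fell to zero about 2 mm of finger travel before the stop dropped, so I took a few small extra steps; the readings then stayed at noise level.
- **Surroundings:** by eye, the plates, bowl and pan look unmoved in the before and after top views, and the pin does where the arm does not hide it. I did not re-measure them, and the jug was outside that crop, though the hand did not go near it.

No check failed or disagreed.

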